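# Pop the pump fuse flap

## Task

Work by touch only, without picking anything up: push the wall switch down to off, then push the plastic cup that stands on the pump box off the flap, sideways onto the fixed part of the box's top, still upright. Then press the free front half of the flap once, let it pop open, and leave it standing open, with nothing else on the counter moved.

Things in the scene. Friction and masses are not known exactly. Their poses are not given: they have to be found in the camera images.
- upstand: Fixed low tiled half-wall, 66 mm deep (x), 186 mm wide (y), 100 mm high, carrying the switch on its front (-x) face, which lies 30 mm in front of its origin. Origin: centre of the underside, on the counter.
- switch (a joint): Toggle lever of the wall switch: 1.0 is fully up (on), 0 is fully down (off); starts between 0.85 and 1.0. It turns about a level axis 22 mm in front of the wall face and 61 mm above the counter, needs about 1.5 N at the ball, and stays where it is left.
- switch_tip (a point): Centre of the 26 mm black ball at the lever's end, 50 mm from its axis. It sticks out 66 mm from the wall face at either end of the swing, 72 mm at mid swing; its height goes from 85 mm (up) to 37 mm (down). Push it down from above with a fingertip. The white switch block behind is 50 mm wide, 70 mm high, 25 mm thick.
- unit: Fixed grey plastic pump control box, 190 mm deep (x), 280 mm wide (y), flat top 60 mm above the counter. Origin: centre of the underside; x points away from the robot at yaw 0, y to the left. A flush dark flap spans x -65 to +44 mm, y -125 to -15 mm of the box. The rest of the top is fixed, its wide part at y -13 to +140 mm.
- flap (a joint): Sprung flap hinged at its far edge (x = +45 mm of the box): about 0 is latched shut, negative is pressed in, 1.25 rad is fully open. Push-to-open latch: pressed 4 mm in at flap_press (-0.05 rad, 2 to 3 N) it lets go; stop at -0.105 rad (8.5 mm). When the finger withdraws it rises by itself in about 1 s and stands 105 mm tall. Shutting it again is a fault.
- flap_press (a point): The pressing spot, a faint 28 mm ring on the flap's upper face, on its middle line, 28 mm from the free front edge; at x = -37, y = -70, z = 60 mm of the box while the flap is shut. It moves with the flap.
- cup: Empty, loose, open-topped white plastic cup, about 50 g, standing on the flap at the start. 70 mm high, 76 mm across at the foot up to 22 mm high, narrowing to 70 mm at the rim. Origin: centre of its underside. It is off the flap when its centre lies at y > +25 mm of the box.
- casserole: Bystander: rectangular glass casserole with a clip-on lid, 240 by 176 mm, 76 mm high. Origin: centre of the underside.
- spoon_rest: Bystander: flat steel spoon rest, 85 by 190 mm, with a wooden spoon on it. Origin: centre of the underside. Left of the half-wall.
- mortar: Bystander: wooden mortar 94 mm across, 85 mm high, its pestle standing up to 145 mm. Origin: centre of the underside.
- mug: Bystander: white mug, 80 mm across, 90 mm high. Origin: centre of the underside.
- detergent: Bystander: clear plastic bottle, 60 mm across, 190 mm high. Origin: centre of the underside.
- canister: Bystander: aluminium canister, 100 mm across, 130 mm high, beyond the pump box. Origin: centre of the underside.
- bowl: Bystander: ceramic bowl, 140 mm across, 60 mm high, beyond the pump box. Origin: centre of the underside.
- telltale (a joint): Small marker slide inside the box below the hinge, nothing to handle: 0 at the start, the flap pushes it along (more than 3 mm) once it has stood open past about 1.05 rad, and it stays there. It shows that the flap has been open.
Not all that is in view belongs to the job. What is shaped like the upstand but blue is not meant.

How it is judged:
On the way, in this order (a step that is already met when the one before it is completed fails the run):
1. the wall switch is down (off) (value of joint switch below 0.15 rad), for 0.2 s.
2. the cup stands upright on the fixed top, off the flap (y of cup in the frame of unit above 0.023 m and angle between cup's own z axis and vertical below 0.15 rad and linear speed of cup below 0.02 m/s), for 0.2 s.
3. the flap has been pressed in (value of joint flap below -0.03 rad).
4. the flap has popped open (value of joint flap above 1.1 rad), for 0.3 s.
At the end, for the whole second after the job is handed in: The switch lever is down (below 0.15 rad), the flap stands open at rest (above 1.1 rad), and the cup stands upright (within 0.15 rad) and at rest on the fixed part of the box's top, its foot off the flap (all of step 2 and value of joint switch below 0.15 rad and value of joint flap above 1.1 rad and velocity of joint flap below 0.1 rad/s and height (world z) of cup between 0.05 and 0.07 m); the robot touches nothing.
It fails at once if the cup was lifted more than 20 mm off the box (height (world z) of cup above 0.08 m).
It fails at once if the cup was tipped over or pushed off the box (angle between cup's own z axis and vertical above 0.5 rad or height (world z) of cup below 0.045 m).
It fails at once if the popped flap was pushed shut again (value of joint telltale above 0.003 m and value of joint flap below 0.6 rad).
It fails at once if a bystander was moved more than 20 mm (distance of any of casserole, spoon_rest, mortar, mug, detergent, canister, bowl from where it was at the start of the episode above 0.02 m).
It also fails if it takes over 56 s, if anything falls off the work surface, if the arm or the gripper's body presses on something with over 40 N, if the wrist force passes 120 N, or if a joint passes its speed limit or range.

## Robot

A 6-joint arm with a two-finger parallel gripper is mounted at the origin on the work surface. World frame = base frame: x ahead of the robot, y to its left, z up, the work surface at z = 0. Lengths are in m, angles in rad, forces in N, time in s.
With the tool pointing down it reaches from about 0.35 to 0.775 m from the base axis. Payload 5.5 kg.
Tool frame: the origin (TCP) lies midway between the tips of the shut fingers; the grasp point (between the pads) lies hold_point_z behind it (hold_point_z is the distance from the TCP to the grasp point, in m); z points along the fingers, y is the direction in which the jaws open and shut (so a half turn about z gives the same grasp; the last joint's range is limited). The gripper opens to 85 mm and grips with 20 to 120 N. Pads are 22 mm wide; open, the fingers measure 114 mm over their backs; the gripper's body (76 mm by 85 mm) begins 54 mm behind the grasp point. The pads swing forward as they close: fully open they stand 13 mm farther back than shut.
Start: joints at [-1.442, 0.313, 0.046, 1.304, 0, 1.431], TCP at [0.153, -0.554, 0.231] pointing down, gripper open.
Joint ranges: [-2.76, 2.76], [-0.86, 1.69], [-1.03, 1.26], [-2.2, 2.34], [-1.47, 1.5], [-3.14, 3.14]. Speed limits (rad/s): [2.57, 2.57, 3.14, 3.14, 3.14, 3.14].

## Interface

Orientations are given as a unit quaternion [w, x, y, z].
In Python, from workcell import * gives the robot as it stands. The module is installed in compiled form; this text tells all that it offers.
- The arm moves only by the tool jog_arm, never from a script. Its argument "plan" is a list of rows, each a list of 6 numbers: the shift along the world's x, y, z in m, then the turn, a rotation vector about the world's x, y, z in degrees. A call has exactly 10 rows; each row shifts and turns the commanded pose from where the row before left it; what a row does not reach is not made up. A row lasts 1/10 s, in which the tool goes at most 50 mm and 8.59 degrees, less where a joint would pass 70% of its speed; a pose out of reach is approached as far as the arm can. A call with a gripper value outside its range is refused whole. "hand" is the opening, from 0 (shut) to 1 (fully open), set as the call begins (left out, the last holds). The fingers move at their own pace and stop on an object; "force" is the grip in N (left out, the last holds). Time passes only in rows, so rows that do not move let the fingers close, or fill a call up. It gives the time, the measured TCP pose, the force and the opening at its end, in the units of the state.
- get_state(): the state, without advancing time (a new reading comes with each control period).
- read_camera(name): name is "side" or "top"; returns the picture (480x640x3 uint8, red, green, blue); there is no depth.
- calibration(name): a dict with "K" (3x3 intrinsics, pixels), "world_to_cam" (4x4, takes a point from world to camera coordinates). Camera axes: x right, y down, z forward; pixel columns grow to the right and rows downward; lengths in m; the calibration is good to about 2 mm. A picture is of the moment at which its call begins. calibration takes no time and is no camera call.
- hand_in(): hands the job in, once; it reports no verdict.
The state is a dict: "clock": time; "joint_pos": joint angles; "qvel": joint speeds; "tau": joint torques, N m; "tcp_pos": TCP position; "orientation": TCP orientation; "wrist_force": force on the tool from outside, world axes, zero at the start; "ft_torque": the same for the moment, N m; "finger_gap": finger opening in m.
Only numpy, scipy, OpenCV 4.12 (cv2) and the standard library are available. Lean on these libraries where they do the work, as an engineer would, in place of code of your own. Each camera call takes 0.05 s, during which the arm holds its last target.

## Working session

There is one attempt and no reset: what is moved stays moved. The work goes in short steps, Python scripts to look and compute and a tool call to move; the robot and the scene stay as the last step left them, time stands still between calls to the robot, and variables do not carry over. Pictures are saved under pics/ and viewed, and the job is handed in when it is done.

Besides the shell and the picture viewer there is one more tool, called after ">>>" as name([rows], argument=value, ...), one row to a line, values as JSON. jog_arm: Moves the arm, as the interface text tells. Its arguments: {"type":"object","properties":{"plan":{"type":"array","items":{"type":"array","items":{"type":"number"}}},"hand":{"type":"number"},"force":{"type":"number"}},"required":["plan"]}

```bash
mkdir -p pics
cat > h.py <<'E'
from workcell import *
import numpy as np, cv2
def save(n,f):
    im=read_camera(n); cv2.imwrite('pics/'+f+'.png',im[:,:,::-1]); return im
def proj(n,p):
    c=calibration(n);q=c['world_to_cam']@np.append(p,1);u=c['K']@q[:3];return u[:2]/u[2]
def ray(n,uv,z):
    c=calibration(n);M=np.array(c['world_to_cam']);R=M[:3,:3];o=-R.T@M[:3,3]
    d=R.T@np.linalg.inv(c['K'])@np.array([uv[0],uv[1],1.]);return o+d*(z-o[2])/d[2]
E
python3 - <<'E'
from h import *
s=get_state();print(s)
save('top','t0');save('side','s0')
for n in('top','side'):print(calibration(n))
E
```

```text
{'clock': 0.0, 'joint_pos': array([-1.44162967e+00,  3.14010713e-01,  4.49813154e-02,  1.30358006e+00,
       -3.71961522e-06,  1.43119973e+00]), 'qvel': array([-5.13644063e-04, -1.68370277e-05,  1.23738919e-04, -6.34738369e-04,
       -2.07457831e-03,  1.11384171e-04]), 'tau': array([-3.02069930e-04, -4.80633008e+01,  2.98528862e+01,  1.96413085e-02,
       -1.36986205e-04, -5.45306605e-06]), 'tcp_pos': array([ 0.15261139, -0.55385779,  0.23040395]), 'orientation': array([-9.06560765e-04,  9.90983962e-01,  1.33977483e-01,  2.86789953e-06]), 'wrist_force': array([0.00238598, 0.72296556, 0.03459636]), 'ft_torque': array([ 0.02047364, -0.03594291,  0.0176257 ]), 'finger_gap': 0.08552212544335407}
{'K': array([[623.1847826 ,   0.        , 320.7546828 ],
       [  0.        , 623.1847826 , 240.86027516],
       [  0.        ,   0.        ,   1.        ]]), 'world_to_cam': array([[-0.02571648, -0.99957604, -0.0136532 ,  0.01070741],
       [-0.98623172,  0.02760027, -0.16304975,  0.49603313],
       [ 0.16335746,  0.00927215, -0.98652337,  1.8886587 ],
       [ 0.        ,  0.        ,  0.        ,  1.        ]])}
{'K': array([[478.82054312,   0.        , 323.08205239],
       [  0.        , 478.82054312, 228.64945502],
       [  0.        ,   0.        ,   1.        ]]), 'world_to_cam': array([[-0.88332518, -0.46869709, -0.00772412,  0.40352626],
       [-0.27197349,  0.52585363, -0.80592083,  0.2173591 ],
       [ 0.3817945 , -0.70978941, -0.59197294,  1.2523882 ],
       [ 0.        ,  0.        ,  0.        ,  1.        ]])}
```

View pics/t0.png

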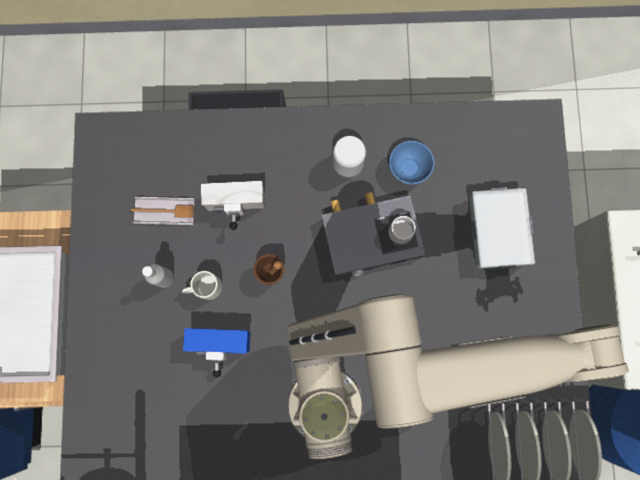

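View pics/s0.png

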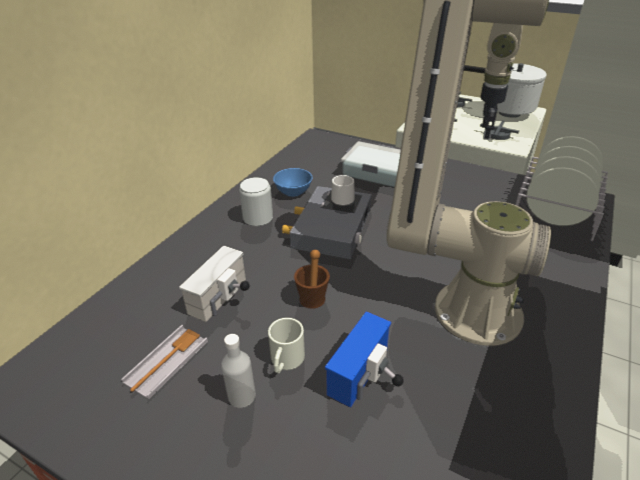

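The top view shows the white half-wall at about (232,195) with its ball at (234,226). The pump box is around (372,235), with the cup on its right at (402,230). In the side view the ball is at (245,286). I'll zoom in to measure.

Run:
```python
from h import *
t=cv2.imread('pics/t0.png');s=cv2.imread('pics/s0.png')
a=cv2.resize(t[180:285,310:435],None,fx=6,fy=5.7,interpolation=cv2.INTER_CUBIC)
a=cv2.convertScaleAbs(a,alpha=1.8,beta=10)
cv2.imwrite('pics/t0c.png',a)
b=cv2.resize(t[170:240,190:275],None,fx=8,fy=8,interpolation=cv2.INTER_CUBIC);cv2.imwrite('pics/t0d.png',b)
# sanity: project base, start tcp
print(proj('top',[.1526,-.554,.23]))
# ball: dark mask in both
for n,im,(x0,y0,x1,y1) in(('top',t,(222,216,246,234)),('side',s,(236,277,256,296))):
    g=im[y0:y1,x0:x1].max(2);print(n);print(g)
```

```text
[527.33086437 349.35094215]
top
[[ 81  81  83  79  83  84  86  80  75  82 144 179 176 112  67  60  54  44
   64  78  80  79  81  80]
 [ 82  83  82  83  80  83  83  80  74  82 144 179 170 107  55  49  46  48
   67  79  82  79  82  79]
 [ 81  80  82  80  83  84  82  81  81  85 147 180 172 105  50  44  46  51
   70  84  80  81  81  81]
 [ 82  81  81  84  82  81  79  82  82  83 150 182 173 106  53  45  44  52
   74  82  82  81  81  83]
 [ 81  82  83  81  83  83  84  81  79  85 149 182 171 104  53  46  53  75
   84  82  88  89  86  89]
 [ 80  82  82  82  83  82  80  83  80  73 108 128 119  84  77  80  85  92
   93  91  95  94  93  94]
 [ 81  83  80  79  82  83  85  81  71  49  55  54  53  54  71  90  96  96
  100  96  94  96  95  98]
 [ 81  80  81  83  81  81  81  69  50  39  38  39  40  37  47  84  95  97
   96  96  96  95  97  96]
 [ 81  81  81  81  81  84  80  59  40  37  45  53  48  42  43  70  91  96
   95  98  96  96  95  97]
 [ 81  82  82  84  81  81  81  53  44  43  50  54  48  45  33  57  88  95
   99  99  98  95  97  93]
 [ 82  80  78  81  82  82  82  54  40  42  54  52  51  40 
[... 1671 characters left out ...]
  93  94
   94  93]
 [171 153 106  77  53  30  30  29  36  32  33  36  55  82  94  92  95  94
   95  94]
 [177 156 104  81  70  45  30  25  28  26  33  50  74  92  94  93  92  94
   92  93]
 [163 125  88  81  81  72  56  44  44  52  73  86  91  93  93  94  93  93
   95  91]
 [139  93  80  80  81  81  80  80  88  89  91  94  94  94  93  94  93  94
   94  94]
 [ 99  80  80  81  82  81  83  87  93  94  93  93  95  93  93  92  94  92
   92  94]
 [ 81  79  82  80  82  81  81  87  93  94  95  94  93  93  94  94  93  93
   95  93]
 [ 80  82  81  80  82  84  81  87  93  92  93  93  93  95  93  94  94  93
   92  93]
 [ 82  80  82  83  82  81  79  86  94  93  92  93  93  94  92  94  93  95
   94  93]]
```

View pics/t0c.png

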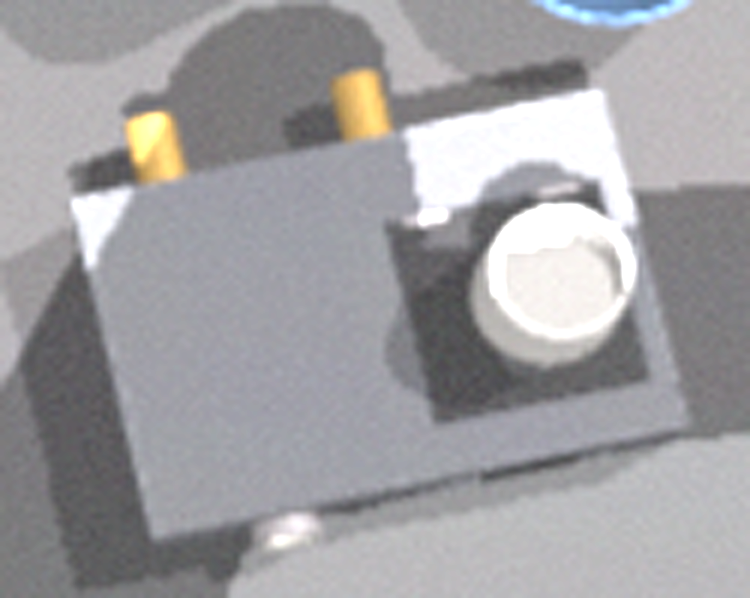

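View pics/t0d.png

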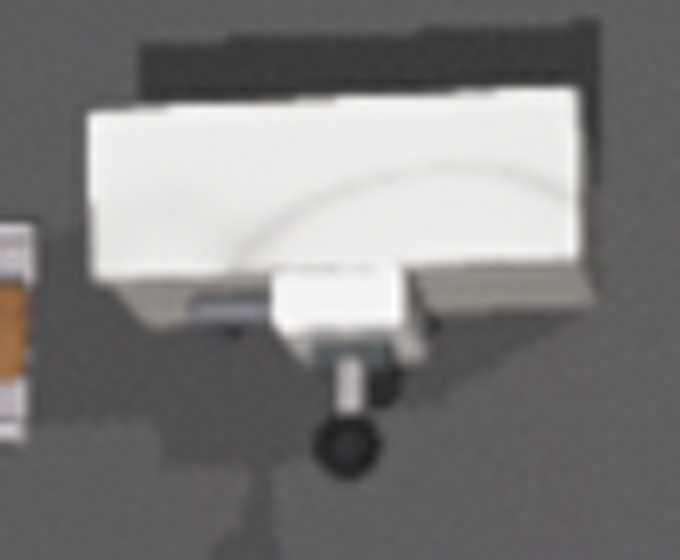

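```bash
cat > m.py <<'E'
from h import *
def c2p(x,y,x0=310,y0=180,fx=6,fy=5.7): return ((x+.5)/fx-.5+x0,(y+.5)/fy-.5+y0)
cs=[(72,197),(605,88),(688,425),(150,540)]
B=np.array([ray('top',c2p(*c),.06)[:2] for c in cs]);print(B)
loc=np.array([[.095,.14],[.095,-.14],[-.095,-.14],[-.095,.14]])
fl=np.array([ray('top',c2p(*c),.06)[:2] for c in [(435,422),(648,380),(388,222)]])
P=np.vstack([B,fl]);L=np.vstack([loc,[[-.065,-.015],[-.065,-.125],[.044,-.015]]])
a=L-L.mean(0);b=P-P.mean(0)
yaw=np.arctan2((a[:,0]*b[:,1]-a[:,1]*b[:,0]).sum(),(a*b).sum())
R=np.array([[np.cos(yaw),-np.sin(yaw)],[np.sin(yaw),np.cos(yaw)]]);o=P.mean(0)-R@L.mean(0)
E
python3 - <<'E'
from m import *
print('unit',o,np.degrees(yaw),'res',((P-o-L@R.T)*1e3).round(1).tolist())
for n,q in(('press',[-.037,-.07]),):print(n,o+R@q)
rim=ray('top',c2p(562,270),.13)[:2];foot=ray('top',c2p(551,296),.075)[:2]
print('cup rim',rim,R.T@(rim-o),foot)
# ball by two rays
t=cv2.imread('pics/t0.png').max(2);s=cv2.imread('pics/s0.png').max(2)
def cen(g,x0,y0,x1,y1,th=62):
    m=(g[y0:y1,x0:x1]<th).astype(np.uint8);n,l,st,c=cv2.connectedComponentsWithStats(m);i=1+st[1:,4].argmax();print(st[i]);return c[i]+[x0,y0]
ct=cen(t,226,222,240,232);cs_=cen(s,239,280,252,292);print(ct,cs_)
A=[];bb=[]
for n,uv in(('top',ct),('side',cs_)):
    c=calibration(n);Pm=c['K']@c['world_to_cam'][:3];
    for k in(0,1):r=uv[k]*Pm[2]-Pm[k];A.append(r[:3]);bb.append(-r[3])
X=np.linalg.lstsq(np.array(A),np.array(bb),rcond=None)[0];print('ball',X,proj('top',X),proj('side',X))
# wall corners from crop d, z=.1
w=np.array([ray('top',c2p(x,y,190,170,8,8),.1)[:2] for x,y in[(92,110),(578,88),(580,262),(96,278)]]);print('wall',w,np.degrees(np.arctan2(w[0]-w[1],1)))
d=(w[0]-w[1]+w[3]-w[2])/2;d/=np.linalg.norm(d);nrm=np.array([-d[1],d[0]]);print(d,np.degrees(np.arctan2(-d[0],d[1])),'ctr',w.mean(0))
print('ball out of face',[(X[:2]-q)@np.array([d[1],-d[0]]) for q in w[2:]], (X[:2]-w.mean(0))@d)
for nm,uv,z in[('mortar',(268,267),.085),('pestle',(278,265),.145),('mug',(206,284),.09),('det',(149,271),.19),('can',(349,150),.13),('bowl',(411,160),.06)]:print(nm,ray('top',uv,z)[:2])
E
```

```text
[[ 0.576428   -0.00749643]
 [ 0.62898782 -0.28403034]
 [ 0.44310903 -0.3170031 ]
 [ 0.38881077 -0.04212565]]
unit [ 0.50963105 -0.1626357 ] 10.676717680668334 res [[-0.6, -0.0], [0.1, -1.4], [0.9, 0.8], [-1.5, 0.5], [-0.3, 0.6], [-0.9, -0.5], [2.4, -0.0]]
press [ 0.4862403  -0.23827876]
cup rim [ 0.51619674 -0.24834322] [-0.00942677 -0.08544017] [ 0.51241216 -0.2490172 ]
[ 3  0  9  8 52]
[ 1  1 10 10 72]
[232.84615385 225.23076923] [244.23611111 285.73611111]
ball [0.54574165 0.26421871 0.07645461] [232.91968062 225.36339095] [243.93694655 285.67968339]
wall [[0.67467251 0.35774684]
 [0.67787118 0.17190958]
 [0.60985154 0.17184908]
 [0.60893928 0.35585206]] [-0.18326983 10.52759523]
[-0.01111473  0.99993823] 0.6368401762091694 ctr [0.64283363 0.26433939]
ball out of face [np.float64(-0.06307926961970892), np.float64(-0.06421221407036272)] 0.0009584771704113905
mortar [0.41361996 0.15760314]
pestle [0.41117326 0.1226528 ]
mug [0.36691914 0.34324413]
det [0.3983121  0.48612109]
can [ 0.75718625 -0.09593538]
bowl [ 0.74115112 -0.2913676 ]
```

>>> jog_arm([
  [0.03,0.02,0.003,0,0,8.5],
  [0.03,0.02,0.003,0,0,8.5],
  [0.03,0.02,0.003,0,0,8.5],
  [0.03,0.02,0.003,0,0,8.5],
  [0.03,0.02,0.003,0,0,8.5],
  [0.03,0.02,0.003,0,0,8.5],
  [0.03,0.02,0.003,0,0,8.5],
  [0.03,0.02,0.003,0,0,8.5],
  [0.03,0.02,0.003,0,0,8.5],
  [0.03,0.02,0.003,0,0,8.5],
], hand=0)

```text
clock: 1.1
tcp_pos: [0.4536, -0.3532, 0.261]
orientation: [-0.0, 0.638, 0.77, 0.0]
wrist_force: [-0.1, -0.6, 0.2]
finger_gap: -0.0002
```

Run:
```python
from h import *
import workcell;print([n for n in dir(workcell) if not n.startswith('_')])
s=get_state();print(s['tcp_pos'],s['orientation'],s['joint_pos'],s['clock'],s['finger_gap'])
```

```text
['MotionError', 'calibration', 'get_state', 'hand_in', 'hold_point_z', 'read_camera']
[ 0.45364488 -0.35320755  0.26102765] [-3.75588119e-04  6.37725727e-01  7.70263432e-01  4.47823286e-05] [-8.01157749e-01  3.08047116e-01  1.11194363e-01  1.37470004e+00
  6.85124371e-06  5.81926473e-01] 1.1 -0.00017139481309056537
```

>>> jog_arm([
  [0.0045,0.031,0,0,0,0],
  [0.0045,0.031,0,0,0,0],
  [0.0045,0.031,0,0,0,0],
  [0.0045,0.031,0,0,0,0],
  [0.0045,0.031,0,0,0,0],
  [0.0045,0.031,0,0,0,0],
  [0.0045,0.031,0,0,0,0],
  [0.0045,0.031,0,0,0,0],
  [0.0045,0.031,0,0,0,0],
  [0.0045,0.031,0,0,0,0],
])

```text
clock: 2.1
tcp_pos: [0.4974, -0.043, 0.2609]
orientation: [-0.0, 0.64, 0.768, -0.0]
wrist_force: [0.9, -0.2, -0.6]
finger_gap: 0.0004
```

>>> jog_arm([
  [0.0045,0.031,0,0,0,0],
  [0.0045,0.031,0,0,0,0],
  [0.0045,0.031,0,0,0,0],
  [0.0045,0.031,0,0,0,0],
  [0.0045,0.031,0,0,0,0],
  [0.0045,0.031,0,0,0,0],
  [0.0045,0.031,0,0,0,0],
  [0.0045,0.031,0,0,0,0],
  [0.0045,0.031,0,0,0,0],
  [0,0.0275,0,0,0,0],
])

```text
clock: 3.1
tcp_pos: [0.5382, 0.2636, 0.2606]
orientation: [-0.0, 0.64, 0.768, -0.0]
wrist_force: [0.3, 0.8, -0.2]
finger_gap: 0.0001
```

Run:
```python
from h import *
print(hold_point_z if not callable(hold_point_z) else hold_point_z())
s=get_state();print(s['tcp_pos'],s['joint_pos'],s['clock'])
save('side','s1');save('top','t1');print(proj('side',s['tcp_pos']))
```

```text
0.0187
[0.53824827 0.26356866 0.26060301] [3.21455678e-01 3.57395773e-01 1.79762825e-01 1.39388844e+00
 3.09247259e-05 1.71039345e+00] 3.1
[238.39893318 228.45346943]
```

View pics/s1.png

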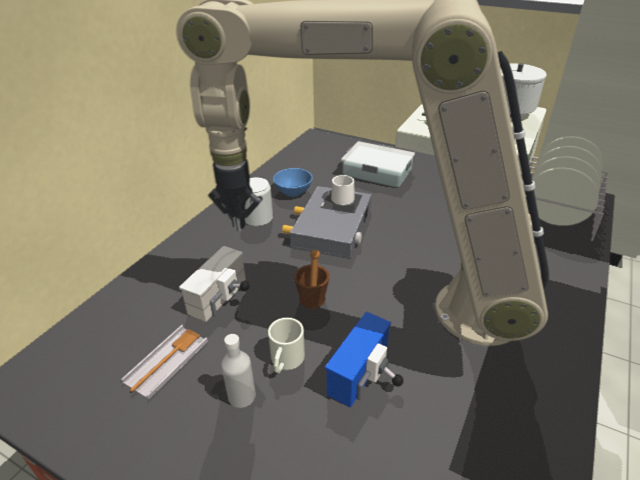

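View pics/t1.png

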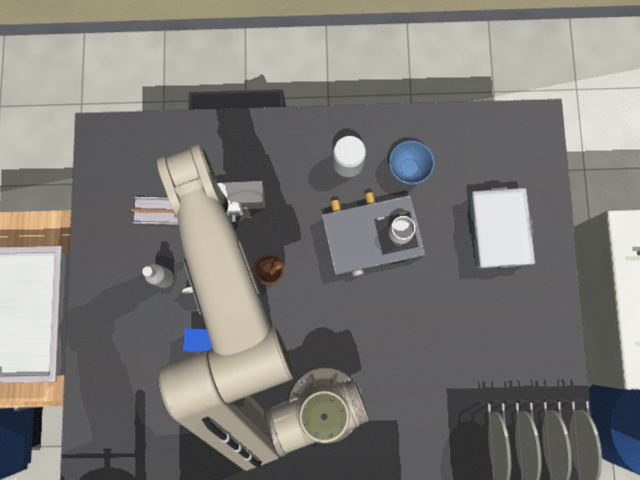

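The side view shows the shut fingertips at about (238,228), as projected, above the ball at (245,286). I'll go down now.

>>> jog_arm([
  [0.003,0,-0.015,0,0,0],
  [0,0,-0.015,0,0,0],
  [0,0,-0.015,0,0,0],
  [0,0,-0.015,0,0,0],
  [0,0,-0.015,0,0,0],
  [0,0,-0.015,0,0,0],
  [0,0,-0.015,0,0,0],
  [0,0,-0.015,0,0,0],
  [0,0,-0.015,0,0,0],
  [0,0,-0.012,0,0,0],
])

```text
clock: 4.2
tcp_pos: [0.5406, 0.2612, 0.1131]
orientation: [-0.0, 0.64, 0.768, -0.001]
wrist_force: [-0.1, -0.2, 0.1]
finger_gap: -0.0003
```

>>> jog_arm([
  [0,0,-0.006,0,0,0],
  [0,0,-0.006,0,0,0],
  [0,0,-0.006,0,0,0],
  [0,0,-0.006,0,0,0],
  [0,0,-0.006,0,0,0],
  [0,0,-0.006,0,0,0],
  [0,0,-0.006,0,0,0],
  [0,0,-0.006,0,0,0],
  [0,0,-0.006,0,0,0],
  [0,0,-0.006,0,0,0],
])

```text
clock: 5.2
tcp_pos: [0.5416, 0.2621, 0.0539]
orientation: [0.0, 0.64, 0.768, 0.0]
wrist_force: [2.2, -0.1, 1.1]
finger_gap: 0.0003
```

Force is still small. I'll go a few mm further to the stop.

>>> jog_arm([
  [0,0,-0.001,0,0,0],
  [0,0,-0.001,0,0,0],
  [0,0,-0.001,0,0,0],
  [0,0,-0.001,0,0,0],
  [0,0,0,0,0,0],
  [0,0,0,0,0,0],
  [0,0,0,0,0,0],
  [0,0,0,0,0,0],
  [0,0,0,0,0,0],
  [0,0,0,0,0,0],
])

```text
clock: 6.2
tcp_pos: [0.5413, 0.2621, 0.0504]
orientation: [0.0, 0.64, 0.768, 0.0]
wrist_force: [0.6, 0.6, 0.8]
finger_gap: 0.0002
```

>>> jog_arm([
  [0,0,-0.001,0,0,0],
  [0,0,-0.001,0,0,0],
  [0,0,-0.001,0,0,0],
  [0,0,0,0,0,0],
  [0,0,0,0,0,0],
  [0,0,0,0,0,0],
  [0,0,0,0,0,0],
  [0,0,0,0,0,0],
  [0,0,0,0,0,0],
  [0,0,0,0,0,0],
])

```text
clock: 7.2
tcp_pos: [0.5417, 0.2622, 0.0493]
orientation: [0.001, 0.64, 0.768, 0.001]
wrist_force: [-2.1, -1.1, 12.2]
finger_gap: 0.0002
```

Run:
```python
from h import *
s=get_state();print(s['wrist_force'])
i=save('side','s2');c=i[200:330,160:330,::-1];cv2.imwrite('pics/s2c.png',cv2.resize(c,None,fx=4,fy=4))
```

```text
[-2.09425348 -1.13920342 12.19494079]
```

View pics/s2c.png

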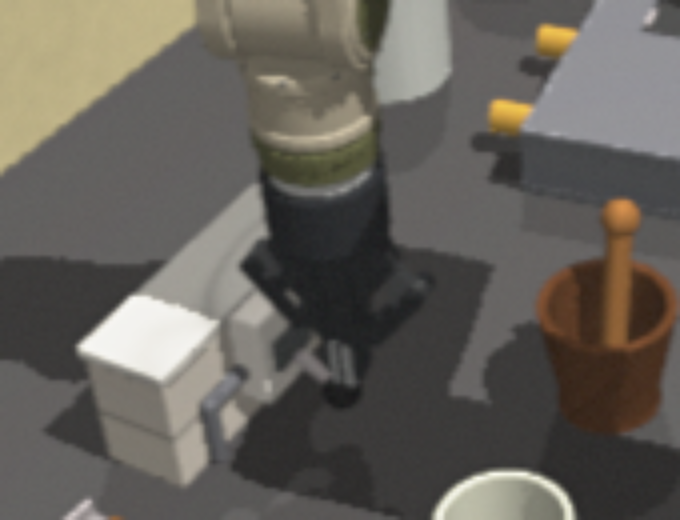

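The side view shows the ball pressed down under the fingertip, and the 12 N force means the lever is at its stop. I'll retreat up and go to the far right side of the cup.

>>> jog_arm([
  [0,0,0.02,0,0,0],
  [0,0,0.02,0,0,0],
  [0,0,0.02,0,0,0],
  [0,0,0.02,0,0,0],
  [0,0,0.02,0,0,0],
  [0,0,0.02,0,0,0],
  [0,0,0.02,0,0,0],
  [0,0,0.02,0,0,0],
  [0,0,0.02,0,0,0],
  [0,0,0.02,0,0,0],
])

```text
clock: 8.25
tcp_pos: [0.5406, 0.262, 0.2476]
orientation: [-0.0, 0.64, 0.768, -0.001]
wrist_force: [0.2, 1.5, 0.2]
finger_gap: 0.0002
```

>>> jog_arm([
  [-0.0006,-0.029,0,0,0,0],
  [-0.0006,-0.029,0,0,0,0],
  [-0.0006,-0.029,0,0,0,0],
  [-0.0006,-0.029,0,0,0,0],
  [-0.0006,-0.029,0,0,0,0],
  [-0.0006,-0.029,0,0,0,0],
  [-0.0006,-0.029,0,0,0,0],
  [-0.0006,-0.029,0,0,0,0],
  [-0.0006,-0.029,0,0,0,0],
  [-0.0006,-0.029,0,0,0,0],
], hand=0.47)

```text
clock: 9.25
tcp_pos: [0.5346, -0.0289, 0.2469]
orientation: [-0.0, 0.64, 0.768, -0.0]
wrist_force: [0.0, 0.2, -0.1]
finger_gap: 0.0402
```

>>> jog_arm([
  [-0.0006,-0.029,0,1.47,0.28,0],
  [-0.0006,-0.029,0,1.47,0.28,0],
  [-0.0006,-0.029,0,1.47,0.28,0],
  [-0.0006,-0.029,0,1.47,0.28,0],
  [-0.0006,-0.029,0,1.47,0.28,0],
  [-0.0006,-0.029,0,1.47,0.28,0],
  [-0.0006,-0.029,0,1.47,0.28,0],
  [-0.0006,-0.029,0,1.47,0.28,0],
  [-0.0006,-0.029,0,1.47,0.28,0],
  [-0.0006,-0.029,0,1.47,0.28,0],
])

```text
clock: 10.25
tcp_pos: [0.5288, -0.3188, 0.2469]
orientation: [-0.101, 0.635, 0.762, 0.083]
wrist_force: [0.5, -0.0, 0.2]
finger_gap: 0.0398
```

Run:
```python
from m import *
s=get_state();print(s['tcp_pos'],s['joint_pos'],s['clock'],s['finger_gap'])
print('box',R.T@(s['tcp_pos'][:2]-o),'target',o+R@[-.009,-.155])
i=save('side','s3');save('top','t3');cv2.imwrite('pics/s3c.png',cv2.resize(i[120:300,180:420,::-1],None,fx=3,fy=3))
```

```text
[[ 0.576428   -0.00749643]
 [ 0.62898782 -0.28403034]
 [ 0.44310903 -0.3170031 ]
 [ 0.38881077 -0.04212565]]
[ 0.5288162  -0.31878415  0.24689323] [-0.74836393  0.57955782  0.46162426  1.66666158  0.15458592  0.62443291] 10.25 0.039789165996641375
box [-0.01007618 -0.15699961] target [ 0.52950329 -0.31661977]
```

View pics/s3c.png

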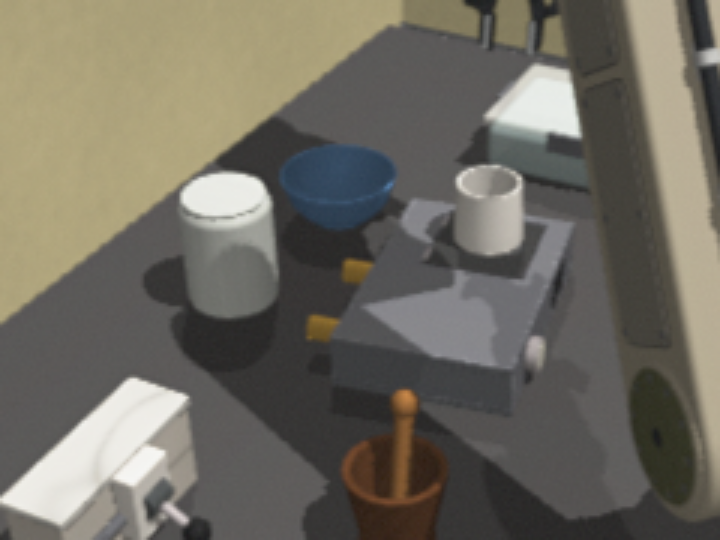

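View pics/t3.png

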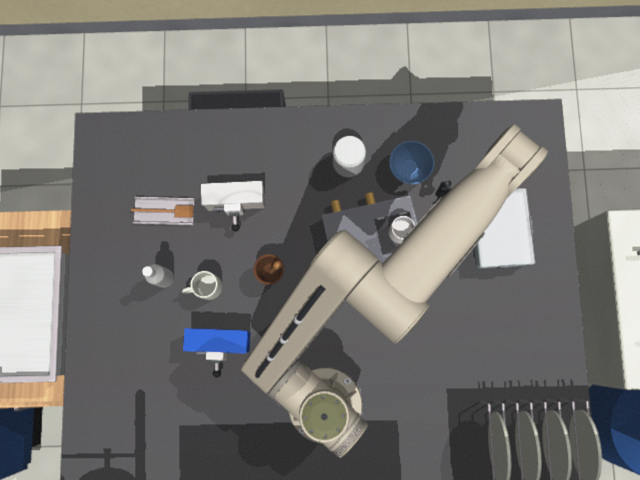

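The side crop shows the lever ball down at about (200,530), with the cup still standing on the flap. The top view shows the gripper beside the cup. I'll cross-check the cup position from the side view.

Run:
```python
from m import *
r=ray('side',((490)/3+180,181/3+120),.13)[:2];print(r,R.T@(r-o))
print('top pred of rim', proj('top',[*r,.13]), c2p(562,270))
```

```text
[[ 0.576428   -0.00749643]
 [ 0.62898782 -0.28403034]
 [ 0.44310903 -0.3170031 ]
 [ 0.38881077 -0.04212565]]
[ 0.51211293 -0.24579206] [-0.01296724 -0.08217658]
top pred of rim [402.45151672 228.3378732 ] (403.25, 226.9561403508772)
```

>>> jog_arm([
  [0,0,-0.015,0,0,0],
  [0,0,-0.015,0,0,0],
  [0,0,-0.015,0,0,0],
  [0,0,-0.015,0,0,0],
  [0,0,-0.015,0,0,0],
  [0,0,-0.015,0,0,0],
  [0,0,-0.015,0,0,0],
  [0,0,-0.015,0,0,0],
  [0,0,-0.015,0,0,0],
  [0,0,-0.015,0,0,0],
])

```text
clock: 11.35
tcp_pos: [0.5291, -0.3167, 0.0966]
orientation: [-0.101, 0.634, 0.762, 0.083]
wrist_force: [-0.1, 0.1, 0.1]
finger_gap: 0.0397
```

>>> jog_arm([
  [0,0,-0.008,0,0,0],
  [0,0,-0.008,0,0,0],
  [0,0,-0.008,0,0,0],
  [0,0,-0.005,0,0,0],
  [-0.0009,0.0049,0,0,0,0],
  [-0.0009,0.0049,0,0,0,0],
  [-0.0009,0.0049,0,0,0,0],
  [-0.0009,0.0049,0,0,0,0],
  [-0.0009,0.0049,0,0,0,0],
  [-0.0009,0.0049,0,0,0,0],
])

```text
clock: 12.35
tcp_pos: [0.5238, -0.2881, 0.0686]
orientation: [-0.1, 0.635, 0.762, 0.083]
wrist_force: [-0.5, 0.1, 0.0]
finger_gap: 0.0401
```

>>> jog_arm([
  [-0.0009,0.0049,0,0,0,0],
  [-0.0009,0.0049,0,0,0,0],
  [-0.0009,0.0049,0,0,0,0],
  [-0.0009,0.0049,0,0,0,0],
  [-0.0009,0.0049,0,0,0,0],
  [-0.0009,0.0049,0,0,0,0],
  [-0.0009,0.0049,0,0,0,0],
  [-0.0009,0.0049,0,0,0,0],
  [0,0,0,0,0,0],
  [0,0,0,0,0,0],
])

```text
clock: 13.35
tcp_pos: [0.5166, -0.2491, 0.0683]
orientation: [-0.101, 0.635, 0.762, 0.083]
wrist_force: [0.0, 0.2, -0.6]
finger_gap: 0.0404
```

Run:
```python
from m import *
s=get_state();print(s['tcp_pos'],s['clock'],s['finger_gap'],s['wrist_force'])
print('box',R.T@(s['tcp_pos'][:2]-o))
i=save('side','s4');t=save('top','t4');cv2.imwrite('pics/s4c.png',cv2.resize(i[140:260,270:400,::-1],None,fx=5,fy=5))
cv2.imwrite('pics/t4c.png',cv2.resize(t[180:285,310:435,::-1],None,fx=6,fy=5.7))
```

```text
[[ 0.576428   -0.00749643]
 [ 0.62898782 -0.28403034]
 [ 0.44310903 -0.3170031 ]
 [ 0.38881077 -0.04212565]]
[ 0.51659093 -0.24914304  0.0683231 ] 13.35 0.04039342105850233 [ 0.01591413  0.24946925 -0.62590922]
box [-0.00918759 -0.08629918]
```

View pics/s4c.png

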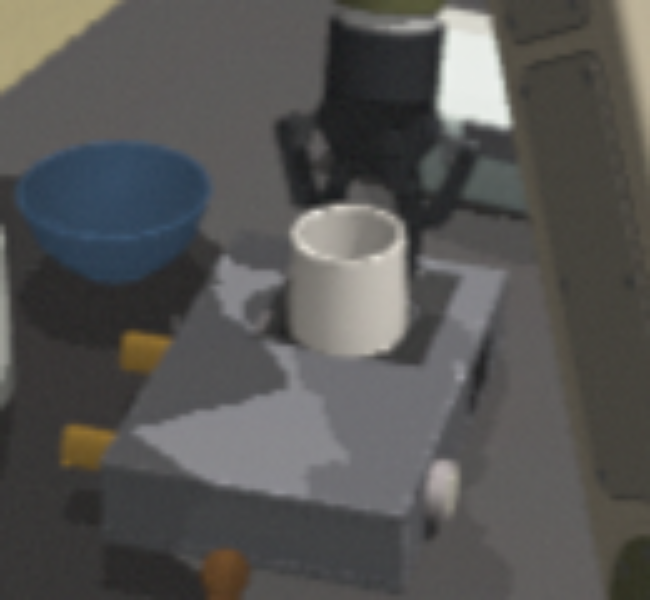

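View pics/t4c.png

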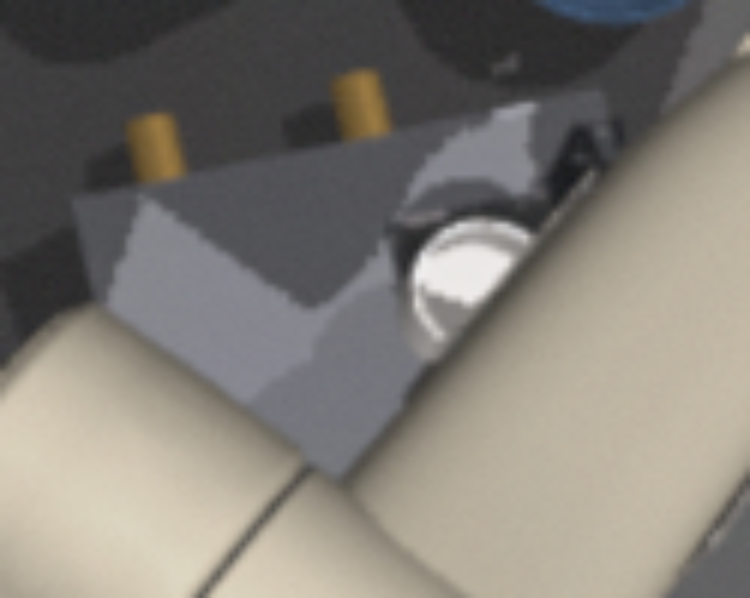

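The cup is upright and sliding ahead of the two fingertips. In the side crop its rim is at (348,232), and it's about 40 mm from where it started. I'll keep pushing.

>>> jog_arm([
  [-0.0013,0.0069,0,0,0,0],
  [-0.0013,0.0069,0,0,0,0],
  [-0.0013,0.0069,0,0,0,0],
  [-0.0013,0.0069,0,0,0,0],
  [-0.0013,0.0069,0,0,0,0],
  [-0.0013,0.0069,0,0,0,0],
  [-0.0013,0.0069,0,0,0,0],
  [-0.0013,0.0069,0,0,0,0],
  [-0.0013,0.0069,0,0,0,0],
  [-0.0013,0.0069,0,0,0,0],
])

```text
clock: 14.45
tcp_pos: [0.5035, -0.1797, 0.0683]
orientation: [-0.101, 0.635, 0.762, 0.083]
wrist_force: [-0.3, -0.3, 0.1]
finger_gap: 0.0403
```

>>> jog_arm([
  [-0.0009,0.0049,0,0,0,0],
  [-0.0009,0.0049,0,0,0,0],
  [-0.0009,0.0049,0,0,0,0],
  [-0.0009,0.0049,0,0,0,0],
  [-0.0006,0.003,0,0,0,0],
  [-0.0006,0.003,0,0,0,0],
  [-0.0004,0.002,0,0,0,0],
  [0,0,0,0,0,0],
  [0,0,0,0,0,0],
  [0,0,0,0,0,0],
])

```text
clock: 15.45
tcp_pos: [0.4985, -0.1528, 0.0683]
orientation: [-0.101, 0.635, 0.762, 0.083]
wrist_force: [-1.0, 0.0, -0.4]
finger_gap: 0.0398
```

Run:
```python
from m import *
s=get_state();print(s['tcp_pos'],s['clock'],s['finger_gap'],s['wrist_force'])
print('box',R.T@(s['tcp_pos'][:2]-o))
i=save('side','s5');t=save('top','t5');cv2.imwrite('pics/s5c.png',cv2.resize(i[140:260,270:400,::-1],None,fx=5,fy=5))
cv2.imwrite('pics/t5c.png',cv2.resize(t[180:285,310:435,::-1],None,fx=6,fy=5.7))
```

```text
[[ 0.576428   -0.00749643]
 [ 0.62898782 -0.28403034]
 [ 0.44310903 -0.3170031 ]
 [ 0.38881077 -0.04212565]]
[ 0.49846254 -0.15283885  0.06831347] 15.45 0.03983853781757737 [-1.01207425  0.01238074 -0.36862712]
box [-0.00916013  0.01169641]
```

View pics/s5c.png

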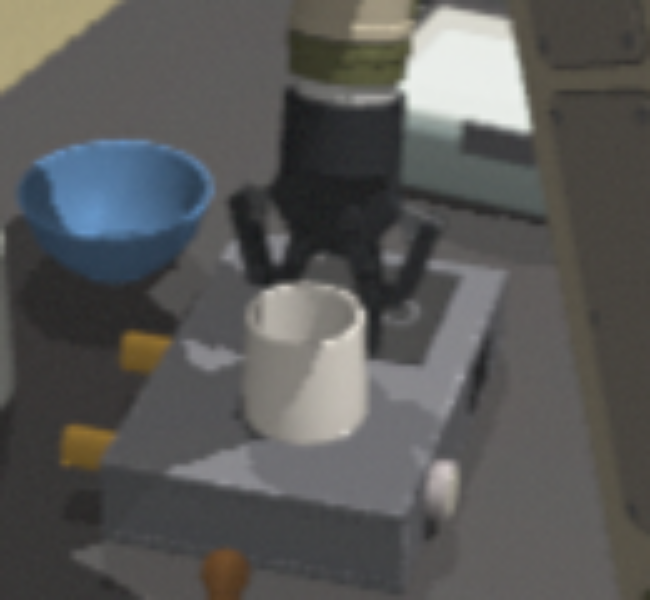

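View pics/t5c.png

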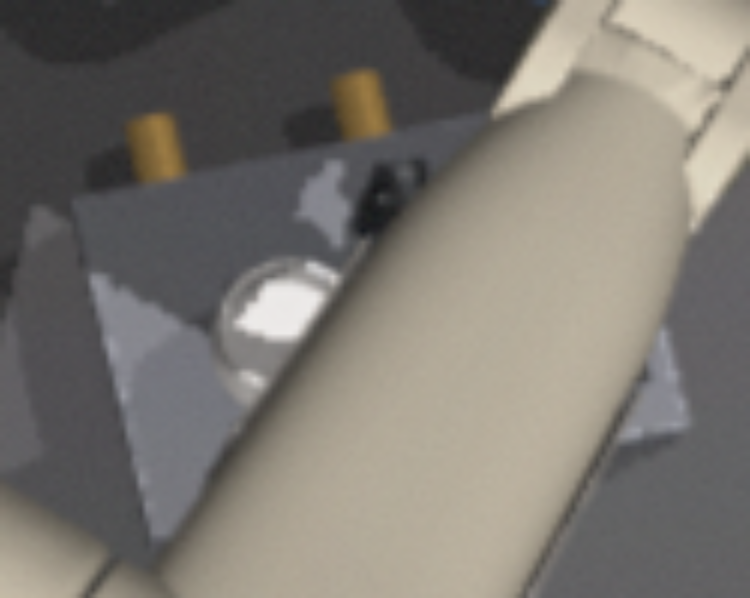

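The cup stands upright on the fixed top, with its rim at (305,310) in the side crop. The flap's ring is uncovered at (403,312). I'll back off, rise and untilt.

>>> jog_arm([
  [0.0019,-0.0098,0,0,0,0],
  [0.0019,-0.0098,0,0,0,0],
  [0.0019,-0.0098,0,0,0,0],
  [0.0019,-0.0098,0,0,0,0],
  [0,0,0.02,-2.45,-0.47,0],
  [0,0,0.02,-2.45,-0.47,0],
  [0,0,0.02,-2.45,-0.47,0],
  [0,0,0.02,-2.45,-0.47,0],
  [0,0,0.02,-2.45,-0.47,0],
  [0,0,0.02,-2.45,-0.47,0],
])

```text
clock: 16.55
tcp_pos: [0.5061, -0.1927, 0.1893]
orientation: [0.001, 0.64, 0.768, -0.0]
wrist_force: [1.1, -0.3, -0.2]
finger_gap: 0.0402
```

Run:
```python
from m import *
s=get_state();print(s['tcp_pos'],s['orientation'],s['clock'],s['finger_gap'],s['wrist_force'])
r=ray('side',(403/5+270,312/5+140),.06);print('ring',r,'calc',o+R@[-.037,-.07])
i=save('side','s6');t=save('top','t6');cv2.imwrite('pics/s6c.png',cv2.resize(i[140:260,270:400,::-1],None,fx=5,fy=5))
cv2.imwrite('pics/t6c.png',cv2.resize(t[180:285,310:435,::-1],None,fx=6,fy=5.7))
```

```text
[[ 0.576428   -0.00749643]
 [ 0.62898782 -0.28403034]
 [ 0.44310903 -0.3170031 ]
 [ 0.38881077 -0.04212565]]
[ 0.5060947  -0.19269449  0.18930074] [ 9.37277426e-04  6.40347674e-01  7.68084506e-01 -4.12516824e-04] 16.55 0.04019342578736686 [ 1.07673396 -0.27456595 -0.2346551 ]
ring [ 0.47986287 -0.23667633  0.06      ] calc [ 0.4862403  -0.23827876]
```

View pics/s6c.png

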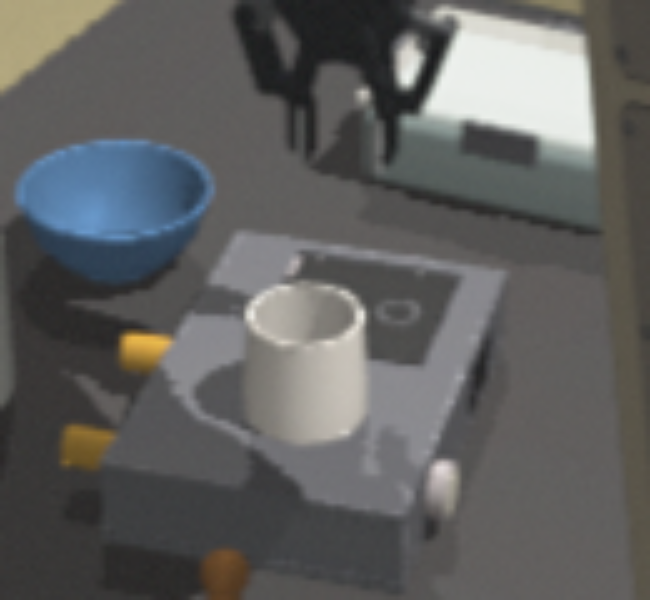

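View pics/t6c.png

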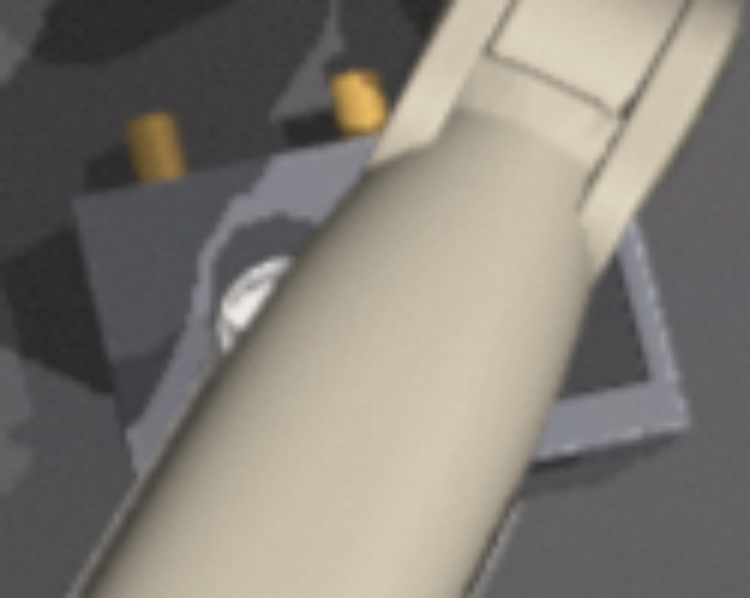

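>>> jog_arm([
  [-0.0046,-0.009,0,0,0,0],
  [-0.0046,-0.009,0,0,0,0],
  [-0.0046,-0.009,0,0,0,0],
  [-0.0046,-0.009,0,0,0,0],
  [-0.0046,-0.009,0,0,0,0],
  [0,0,-0.022,0,0,0],
  [0,0,-0.022,0,0,0],
  [0,0,-0.022,0,0,0],
  [0,0,-0.022,0,0,0],
  [0,0,-0.022,0,0,0],
], hand=0)

```text
clock: 17.65
tcp_pos: [0.4826, -0.2376, 0.0773]
orientation: [0.0, 0.64, 0.768, 0.0]
wrist_force: [-0.4, 0.9, 0.9]
finger_gap: -0.0003
```

Run:
```python
from m import *
s=get_state();print(s['tcp_pos'],R.T@(s['tcp_pos'][:2]-o),s['clock'],s['finger_gap'],s['wrist_force'])
r=ray('side',(305/5+270,313/5+140),.13)[:2];print('cup',R.T@(r-o))
i=save('side','s7');cv2.imwrite('pics/s7c.png',cv2.resize(i[140:260,270:400,::-1],None,fx=5,fy=5))
```

```text
[[ 0.576428   -0.00749643]
 [ 0.62898782 -0.28403034]
 [ 0.44310903 -0.3170031 ]
 [ 0.38881077 -0.04212565]]
[ 0.48259087 -0.23759584  0.07733071] [-0.04045973 -0.06865278] 17.65 -0.0003074413602608561 [-0.44326192  0.89568932  0.86840761]
cup [-0.0120817   0.05488674]
```

View pics/s7c.png

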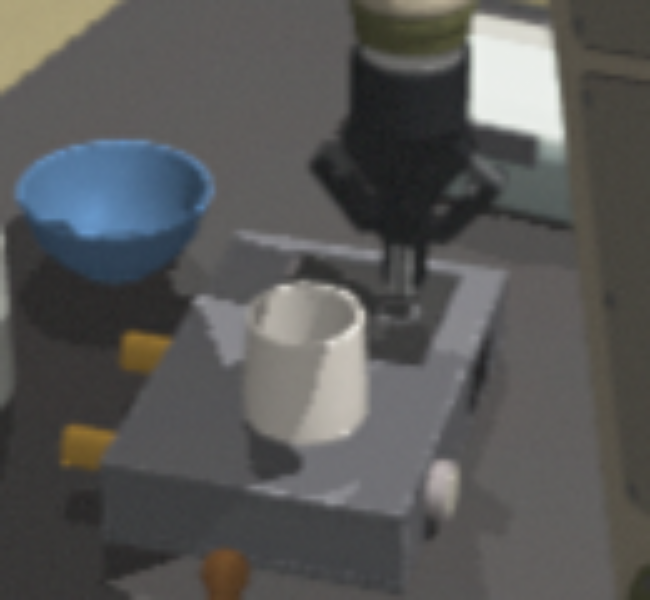

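The fingertip is right over the ring, and the cup is at y = +55 mm of the box. I'll press.

>>> jog_arm([
  [0,0,-0.005,0,0,0],
  [0,0,-0.005,0,0,0],
  [0,0,-0.003,0,0,0],
  [0,0,-0.003,0,0,0],
  [0,0,-0.002,0,0,0],
  [0,0,-0.002,0,0,0],
  [0,0,-0.002,0,0,0],
  [0,0,-0.001,0,0,0],
  [0,0,0,0,0,0],
  [0,0,0,0,0,0],
])

```text
clock: 18.7
tcp_pos: [0.4833, -0.2371, 0.0555]
orientation: [0.001, 0.64, 0.768, 0.0]
wrist_force: [0.5, -0.5, 1.7]
finger_gap: 0.0002
```

>>> jog_arm([
  [0,0,-0.001,0,0,0],
  [0,0,-0.001,0,0,0],
  [0,0,0,0,0,0],
  [-0.005,-0.001,0.045,0,0,0],
  [-0.025,-0.005,0.04,0,0,0],
  [-0.03,-0.005,0.035,0,0,0],
  [-0.03,-0.005,0.03,0,0,0],
  [-0.02,-0.004,0.02,0,0,0],
  [0,0,0.02,0,0,0],
  [0,0,0,0,0,0],
])

```text
clock: 19.7
tcp_pos: [0.3732, -0.2578, 0.2457]
orientation: [0.002, 0.641, 0.768, -0.0]
wrist_force: [-0.8, -0.1, -0.5]
finger_gap: -0.0001
```

>>> jog_arm([
  [0,0,0,0,0,0],
  [0,0,0,0,0,0],
  [0,0,0,0,0,0],
  [0,0,0,0,0,0],
  [0,0,0,0,0,0],
  [0,0,0,0,0,0],
  [0,0,0,0,0,0],
  [0,0,0,0,0,0],
  [0,0,0,0,0,0],
  [0,0,0,0,0,0],
])

```text
clock: 20.7
tcp_pos: [0.373, -0.2569, 0.2434]
orientation: [0.0, 0.64, 0.768, 0.0]
wrist_force: [0.8, -0.9, -0.3]
finger_gap: -0.0003
```

Run:
```python
from m import *
s=get_state();print(s['tcp_pos'],s['clock'],s['wrist_force'])
i=save('side','s8');cv2.imwrite('pics/s8c.png',cv2.resize(i[140:260,270:400,::-1],None,fx=5,fy=5));save('top','t8')
```

```text
[[ 0.576428   -0.00749643]
 [ 0.62898782 -0.28403034]
 [ 0.44310903 -0.3170031 ]
 [ 0.38881077 -0.04212565]]
[ 0.37300521 -0.25692035  0.2433758 ] 20.7 [ 0.75110197 -0.90237112 -0.32662173]
```

View pics/s8.png

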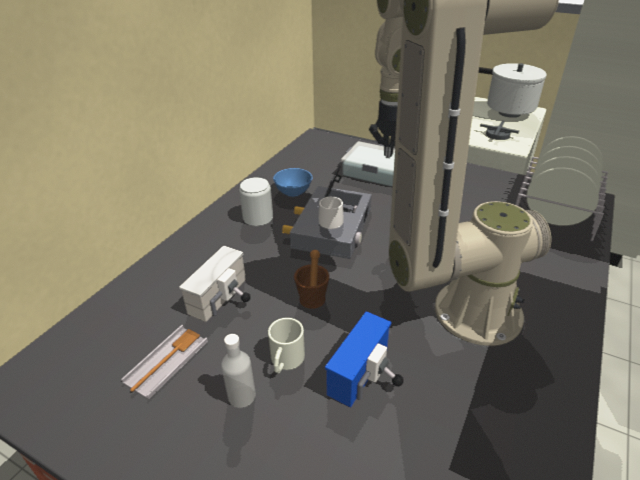

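View pics/s8c.png

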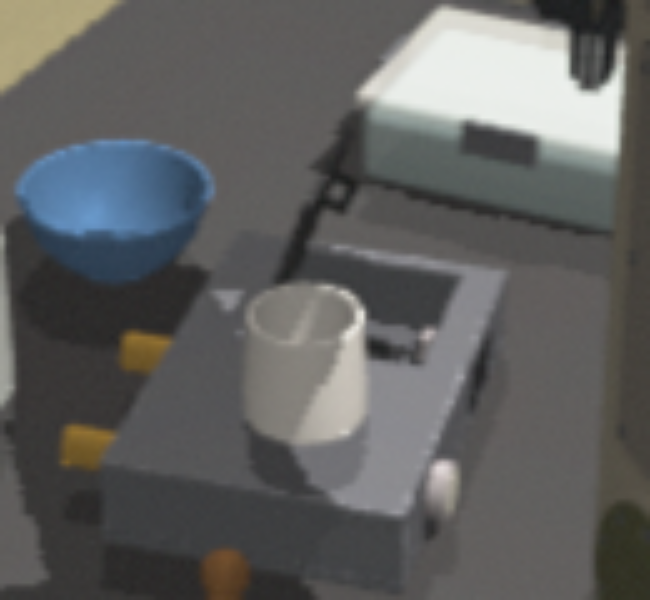

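View pics/t8.png

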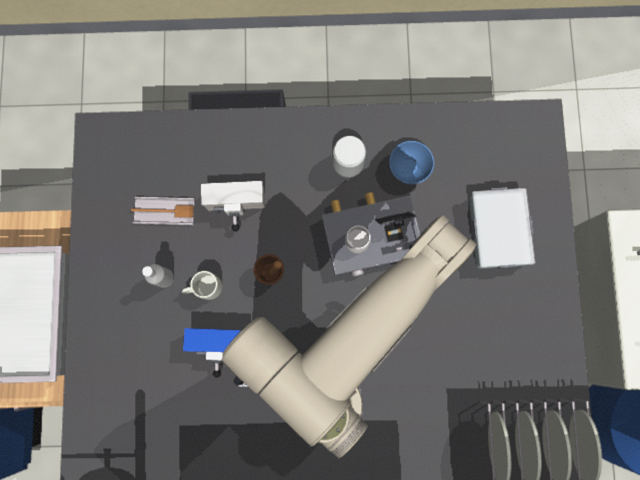

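The flap is standing up in the side crop, from (285,275) to (357,110), with the cup upright and the gripper clear. I'll check the flap angle, lever and bystanders numerically before handing in.

Run:
```python
from m import *
for th in(1.0,1.1,1.25):
    p=[*(o+R@[.045-.109*np.cos(th),-.015]),.06+.109*np.sin(th)];q=proj('side',p);print(th,(q-[270,140])*5)
i=cv2.imread('pics/s8.png').max(2)
m=(i[288:305,240:254]<62).astype(np.uint8);n,l,st,c=cv2.connectedComponentsWithStats(m);k=1+st[1:,4].argmax();print('ball px',c[k]+[240,288],st[k])
for z in(.037,.045,.055):print(z,proj('side',[.546,.264,z]))
a=cv2.imread('pics/t0.png');b=cv2.imread('pics/t8.png')
for n,(x0,y0,x1,y1) in dict(cass=(465,185,540,270),spoon=(128,190,197,228),mort=(252,250,290,288),mug=(180,268,224,302),det=(138,258,175,288),can=(330,130,368,178),bowl=(386,138,437,186)).items():
    A=cv2.cvtColor(a[y0:y1,x0:x1],6).astype(np.float32);Bm=cv2.cvtColor(b[y0:y1,x0:x1],6).astype(np.float32);print(n,cv2.phaseCorrelate(A,Bm))
```

```text
[[ 0.576428   -0.00749643]
 [ 0.62898782 -0.28403034]
 [ 0.44310903 -0.3170031 ]
 [ 0.38881077 -0.04212565]]
1.0 [339.99733551 224.66309076]
1.1 [325.37521252 214.86382812]
1.25 [302.01460638 202.5021749 ]
ball px [244.69879518 298.3373494 ] [ 0  5 10 12 83]
0.037 [245.49847234 296.69792871]
0.045 [245.1800581  294.48040085]
0.055 [244.77862257 291.68468896]
cass ((-0.042190494132618994, -0.07798297982422042), 0.5363152626885308)
spoon ((0.01351952663293332, -0.007433408813195541), 0.9516136835018794)
mort ((-0.26538294325062495, -0.6356938781461814), 0.5477917802333832)
mug ((0.5120057935307507, -0.006226907575396012), 0.9861714389589098)
det ((-0.0432531762944528, -0.002674433431158363), 0.963767987092336)
can ((0.03937080804133686, -0.025984019524500468), 0.9755715347826481)
bowl ((0.0716834277565006, -0.5791408371457933), 0.546502019888089)
```

Run:
```python
from m import *
for th in(1.0,1.1,1.25):
  for y in(-.015,-.125):
    p=[*(o+R@[.045-.109*np.cos(th),y]),.06+.109*np.sin(th)];q=proj('side',p);print(th,y,(q-[310,150])*10,(proj('top',p)-[375,190])*10)
  
for y in(-.015,-.125):
    p=[*(o+R@[.045,y]),.06];print('hinge',(proj('side',p)-[310,150])*10,(proj('top',p)-[375,190])*10)
i=read_camera('side')[:,:,::-1];t=read_camera('top')[:,:,::-1]
a=cv2.resize(i[150:205,310:375],None,fx=10,fy=10,interpolation=2);cv2.imwrite('pics/s9.png',cv2.convertScaleAbs(a,alpha=1.8))
a=cv2.resize(t[190:250,375:445],None,fx=10,fy=10,interpolation=2);cv2.imwrite('pics/t9.png',cv2.convertScaleAbs(a,alpha=1.8))
```

```text
[[ 0.576428   -0.00749643]
 [ 0.62898782 -0.28403034]
 [ 0.44310903 -0.3170031 ]
 [ 0.38881077 -0.04212565]]
1.0 -0.015 [279.99467101 349.32618152] [ 59.50270435 421.01759379]
1.0 -0.125 [371.85894418 182.08569296] [426.68592268 342.1421133 ]
1.1 -0.015 [250.75042503 329.72765624] [ 53.68422811 386.51461924]
1.1 -0.125 [344.2477103 163.449015 ] [421.64567296 307.51774354]
1.25 -0.015 [204.02921276 305.0043498 ] [ 43.7143914  332.73427327]
1.25 -0.125 [300.05380883 140.0554481 ] [412.45304068 253.64229004]
hinge [101.78507866 566.22550559] [ -8.06801192 289.76217525]
hinge [199.00687917 394.79334116] [340.07688859 215.15291288]
```

View pics/s9.png

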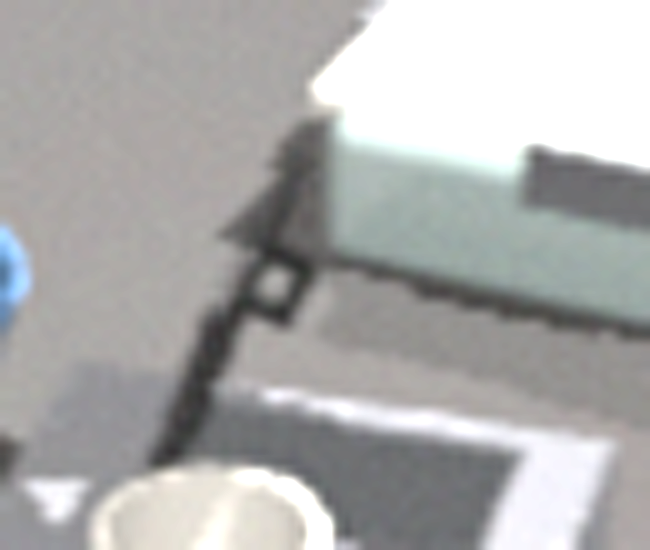

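View pics/t9.png

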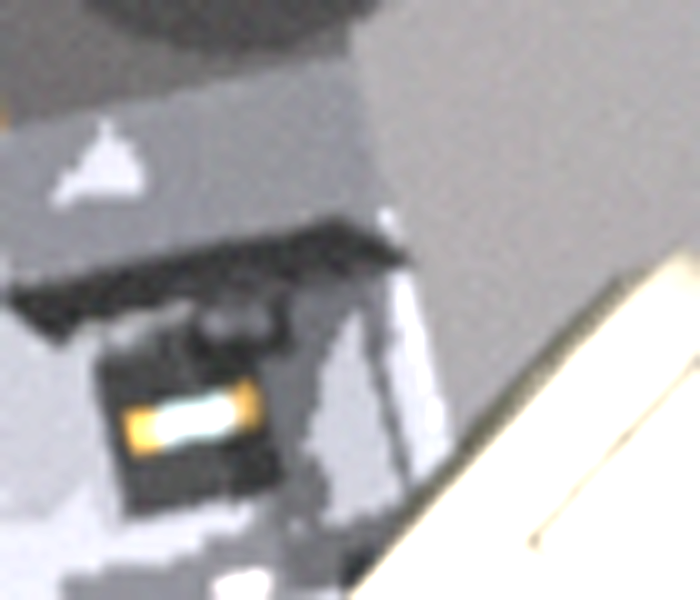

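The zoomed top view puts the flap's free edge at (55,345) to (410,258). That matches the prediction for 1.25 rad, (44,333) to (412,254), so the flap is fully open. I'm handing in.

```bash
python3 -c "
from workcell import *
print(hand_in())"
```

```text
the job is handed in; nothing more can be done
None
```

I pushed the wall switch down to its stop, slid the cup onto the fixed part of the box's top with two fingertips, and pressed the flap once so it popped open. I handed the job in at about 21 s of the 56 s allowed; no verdict was reported.

What the last checks showed:
- **Switch:** the lever ball sits at the full-down height in the side view, within about 2 px. The force had reached 12 N at the stop.
- **Cup:** it stands upright at about y = +55 mm of the box, well past the 25 mm needed.
- **Flap:** its free edge lies where 1.25 rad predicts in the top view, within about 12 px in the 10× zoomed crop (roughly 1 px in the picture).
- **Bystanders:** all shifts between the first and last pictures were under 1 px. The comparison was weaker for the casserole, mortar and bowl, where the match was only about 0.54, probably because of changed shadows.
- **Robot:** it stands clear of everything.

One disagreement: the pressing ring's position differed by about 6 mm between the two camera views. I pressed between the two estimates, and the flap released.

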